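# Hang the long column in the two-ring stand

### The job

Set up the stand for the next class: take the longer of the two steel columns out of the white storage block and lower it upright through both rings of the stand, the upper and then the lower, until its collar rests on the upper ring. Let it down by hand rather than dropping it, then let go. Leave the shorter column in the block.

Things in the scene. Friction and masses are not known exactly. Their poses are not given: they have to be found in the camera images.
- column_neck (a point): Long loose column, 0.15-0.31 kg: steel shaft 18 mm thick, 105 mm long, foot tapered to 12 mm; then a white collar 64 mm across, 8 mm thick; then a black round neck 24 mm thick, 50 mm long, to grip. Point: mid-neck on the axis, 25 mm above the collar's top, 33 above its underside, 138 above the foot's end; z up the axis. Stands upright in one of the block's two wells, foot 10 mm above the table.
- short_neck (a point): Shorter column, not to be moved: the same but with a 65 mm shaft, so 40 mm lower, upright in the other well. Point: mid-neck on the axis, 98 mm above the foot's end; z up the axis. The fixed white storage block is 90 x 200 x 60 mm high; its two wells are 26 mm across, 50 mm deep and 100 mm apart. Which column is in which well varies.
- ring_upper (a point): Centre of the top face of the upper of two level metal rings, 130 mm above the table. Each ring is 60 mm across, 10 mm thick, with a round hole 40 mm across. Both are clamped to one post, 92 mm from the rings' axis towards +y of this frame; nothing of the stand rises above the upper ring's top. The stand is fixed. z up, along the rings' axis.
- ring_lower (a point): Centre of the top face of the lower ring, straight below the upper one, 70 mm above the table; same size. Below it is the stand's grey base plate, its top 12 mm above the table. z up.
Not all that is in view belongs to the job. What is shaped like the part that bears column_neck but blue, orange or turquoise is not meant.

How it is judged:
On the way:
1. the long column, still held in the fingers, is let down through the rings until its collar is within 20 mm of the upper ring (horizontal distance between column_neck and ring_upper below 0.02 m and z of column_neck in the frame of ring_upper between 0.02 and 0.053 m and contact force between the fingers and column above 1 N), for 0.05 s.
At the end, for the whole second after the job is handed in: The long column hangs at rest through both rings, its axis within 20 mm of the rings' axis at the neck and within 10 degrees of upright, its collar on the upper ring (height within 10 mm); the shorter column is still in its well, within 40 mm of where it stood (horizontal distance between column_neck and ring_upper below 0.02 m and angle between column_neck's own z axis and vertical below 0.18 rad and z of column_neck in the frame of ring_upper between 0.023 and 0.043 m and linear speed of column below 0.03 m/s and distance of short_neck from where it was at the start of the episode below 0.04 m); the robot touches nothing.
It fails at once if the shorter column is pulled out or knocked about (moved more than 40 mm) (not (distance of short_neck from where it was at the start of the episode below 0.04 m)).
It also fails if it takes over 38 s, if anything falls off the work surface, if the arm or the gripper's body presses on something with over 40 N, if the wrist force passes 120 N, or if a joint passes its speed limit or range.

### The arm

A 7-joint arm with a two-finger parallel gripper is mounted at the origin on the work surface. World frame = base frame: x ahead of the robot, y to its left, z up, the work surface at z = 0. Lengths are in m, angles in rad, forces in N, time in s.
With the tool pointing down it reaches from about 0.425 to 0.875 m from the base axis. Payload 4.7 kg.
Tool frame: the origin (TCP) lies at the very end of the fingers, on their centre line; the grasp point (between the pads) lies 19 mm behind it (grip_point_offset is the distance from the TCP to the grasp point, in m); x points along the fingers, z is the direction in which the jaws open and shut, and the axes are right-handed (so a half turn about x gives the same grasp; the last joint's range is limited). The gripper opens to 87 mm and grips with 3 to 60 N. Pads are 19 mm wide; open, the fingers measure 117 mm over their backs; the gripper's body (75 mm by 190 mm) begins 51 mm behind the grasp point.
Start: joints at [1.364, 0.321, -0.07, 1.45, 0.023, 1.371, -0.057], TCP at [0.142, -0.634, 0.202] pointing down, gripper open.
Joint ranges: [-2.86, 2.86], [-0.3, 2.09], [-1.38, 1.24], [0.06, 2.45], [-1.56, 4.7], [0.09, 2.05], [-2.69, 2.69]. Speed limits (rad/s): [2.57, 2.57, 3.14, 3.14, 3.14, 3.14, 3.14].

### API

Orientations are given as a rotation vector (axis times angle).
In Python, from bench import get_state, get_image, calibration, close_job, grip_point_offset gives the robot as it stands.
- The arm moves only by the tool play_rows, never from a script. Its argument "targets" is a list of rows, each an object with "claw": the closure, from 0 (fully open) to 1 (shut); "linear": the shift along the tool's x, y, z as a fraction of full scale, a list of three; "rotation": the turn, a rotation vector about the tool's x, y, z as a fraction of full scale, a list of three. In form: [{"claw": claw, "linear": [x, y, z], "rotation": [wx, wy, wz]}, ...]. A call has 1 to 10 rows; each row shifts and turns the pose as measured when the row begins, along the tool's axes as they then stand; what a row does not reach is not made up. Full scale, the value 1, is 2.5 cm for a shift and 90 degrees for a turn. A row lasts 1/12 s, in which the tool goes at most 41.7 mm and 7.16 degrees, less where a joint would pass 70% of its speed; a pose out of reach is approached as far as the arm can. A call with a number of a shift or a turn outside -1 to 1 is refused whole. A call with a gripper value outside its range is refused whole. The fingers move at their own pace and stop on an object; "newtons" is the grip in N (left out, the last holds). Time passes only in rows, so rows that do not move let the fingers close. It gives the time, the measured TCP pose, the force and the opening at its end, in the units of the state.
- get_state(): the state, without advancing time (a new reading comes with each control period).
- get_image(name): name is "side" or "top" or "wrist"; returns the picture (384x512x3 uint8, blue, green, red); there is no depth.
- calibration(name): a dict with "fx", "fy", "cx", "cy" (pixels), "rvec" (rotation vector, rad) and "tvec" (3), from world to camera coordinates, as OpenCV has them; the wrist camera has in their place "hand_eye" (4x4, takes a point from camera to tool coordinates, whose origin is the TCP and whose axes are the tool frame's). Camera axes: x right, y down, z forward; pixel columns grow to the right and rows downward; lengths in m; the calibration is good to about 2 mm. A picture is of the moment at which its call begins: read the wrist's pose just before it. calibration takes no time and is no camera call.
- close_job(): hands the job in, once; it reports no verdict.
The state is a dict: "time": time; "joint_positions": joint angles; "qd": joint speeds; "joint_torque": joint torques, N m; "position": TCP position; "tool_rot": TCP orientation; "ft_force": force on the tool from outside, world axes, zero at the start; "torque": the same for the moment, N m; "grip_width": opening from 0.0 (shut) to 1.0 (fully open).
Only numpy, scipy, OpenCV 4.12 (cv2) and the standard library are available. Lean on these libraries where they do the work, as an engineer would, in place of code of your own. Each camera call takes 0.05 s, during which the arm holds its last target. There are 200 camera calls.

## Working session

There is one attempt and no reset: what is moved stays moved. The work goes in short steps, Python scripts to look and compute and a tool call to move; the robot and the scene stay as the last step left them, time stands still between calls to the robot, and variables do not carry over. Pictures are saved under pics/ and viewed, about 8 in all and at most 12, crops included, and the job is handed in when it is done.

Besides the shell and the picture viewer there is one more tool, called after "Emit:" as name(argument=value, ...) on one line, values as JSON. play_rows: Moves the arm, as the interface text tells. Shift numbers are shares of 2.5 cm and turn numbers shares of 90 degrees, none past 1 either way. Its arguments: {"type":"object","properties":{"targets":{"type":"array"},"newtons":{"type":"number"}},"required":["targets"]}

```bash
mkdir -p pics; ls; cat > h.py <<'E'
import numpy as np,cv2
from bench import *
def cam(n,st=None):
    c=calibration(n);K=np.array([[c['fx'],0,c['cx']],[0,c['fy'],c['cy']],[0,0,1]])
    if 'hand_eye' in c:
        T=np.eye(4);T[:3,:3]=cv2.Rodrigues(np.array(st['tool_rot'],float))[0];T[:3,3]=st['position'];T=T@np.array(c['hand_eye'])
        return K,T[:3,:3],T[:3,3]
    R=cv2.Rodrigues(np.array(c['rvec'],float))[0];return K,R.T,-R.T@np.array(c['tvec'],float)
def ray(C,uv):
    K,R,o=C;d=R@np.linalg.solve(K,[uv[0],uv[1],1.]);return o,d/np.linalg.norm(d)
def onz(C,uv,z):
    o,d=ray(C,uv);return o+d*(z-o[2])/d[2]
def tri(*cu):
    A=np.zeros((3,3));b=np.zeros(3);L=[]
    for C,uv in cu:
        o,d=ray(C,uv);P=np.eye(3)-np.outer(d,d);A+=P;b+=P@o;L.append((o,P))
    p=np.linalg.solve(A,b);return p,[np.linalg.norm(P@(p-o)) for o,P in L]
def proj(C,p):
    K,R,o=C;q=K@(R.T@(np.array(p)-o));return q[:2]/q[2]
E
python3 - <<'E'
from h import *
s=get_state();print(s)
for n in('side','top','wrist'):
    cv2.imwrite(f'pics/{n}0.png',get_image(n));K,R,o=cam(n,s);print(n,K[0,0],o.round(3),R[:,2].round(3))
cv2.imwrite('pics/st0.png',np.hstack([cv2.imread('pics/side0.png'),cv2.imread('pics/top0.png')]))
E
```

```text
pics
{'time': 0.0, 'joint_positions': array([ 1.36409367,  0.32183297, -0.07013318,  1.45166146,  0.02260734,
        1.37082668, -0.05687499]), 'qd': array([-0.00198276,  0.000821  , -0.00084143, -0.00105147, -0.00046242,
        0.0013392 , -0.00056289]), 'joint_torque': array([-2.97274537e-04, -4.91290033e+01, -4.03537760e-01, -3.12531495e+01,
       -6.36685244e-02,  4.36752546e-02,  1.94846425e-04]), 'position': array([ 0.14220259, -0.63363875,  0.20066228]), 'tool_rot': array([ 1.04613338,  1.30724059, -1.04422659]), 'ft_force': array([0.23265025, 0.70859318, 0.26687917]), 'torque': array([ 0.02963209,  0.01727909, -0.00558282]), 'grip_width': 1.0075866226562127}
side 461.43707762770214 [ 0.482 -0.707  0.935] [ 0.037  0.654 -0.755]
top 443.025146739073 [ 0.456 -0.011  1.05 ] [ 0.072  0.009 -0.997]
wrist 269.9116743904064 [ 0.217 -0.617  0.384] [-0.271 -0.059 -0.961]
```

View pics/side0.png

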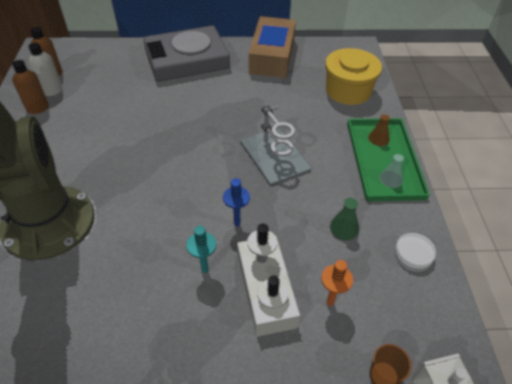

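View pics/top0.png

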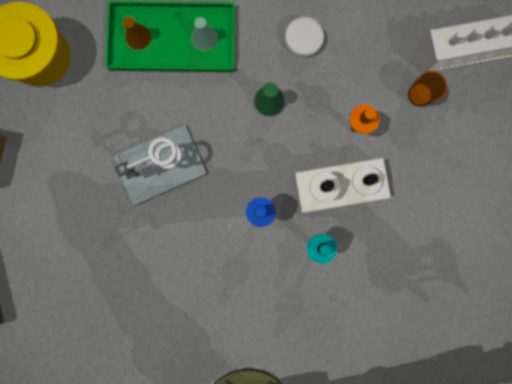

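Candidates: white-collared columns at side (262,235)/(273,287), top (327,186)/(371,180). The blue, turquoise and orange ones are decoys. The rings are at side (283,130) and top (163,153). I'll enlarge and measure heights.

```bash
python3 - <<'E'
from h import *
S=cv2.imread('pics/side0.png');T=cv2.imread('pics/top0.png')
a=cv2.resize(S[215:315,225:325],(400,400),interpolation=2);b=cv2.resize(T[135:235,295:395],(400,400),interpolation=2)
cv2.imwrite('pics/crop1.png',np.hstack([a,b]))
def black(I,x0,y0,x1,y1):
    m=(I[y0:y1,x0:x1].max(2)<40).astype(np.uint8);n,l,st,c=cv2.connectedComponentsWithStats(m)
    for i in range(1,n):
        if st[i,4]>30:print(st[i]+[x0,y0,0,0,0],c[i]+[x0,y0])
print('side');black(S,225,215,305,335);print('top');black(T,295,155,395,215)
a=cv2.resize(S[95:175,240:320],(400,400),interpolation=2);b=cv2.resize(T[115:195,120:200],(400,400),interpolation=2)
cv2.imwrite('pics/crop2.png',np.hstack([a,b]))
E
```

```text
side
[259 225   8  19 105] [262.45714286 235.64761905]
[269 282   9  14  93] [272.86021505 288.66666667]
top
[364 175  13   9  88] [370.17045455 179.15909091]
[322 181  11  10  79] [327.08860759 185.60759494]
```

View pics/crop1.png

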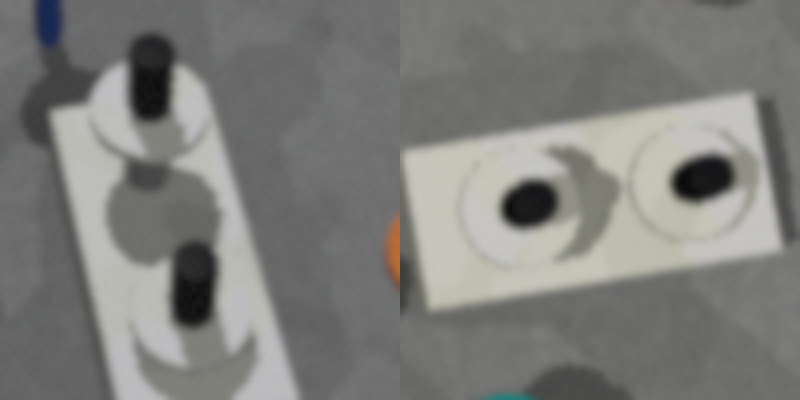

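View pics/crop2.png

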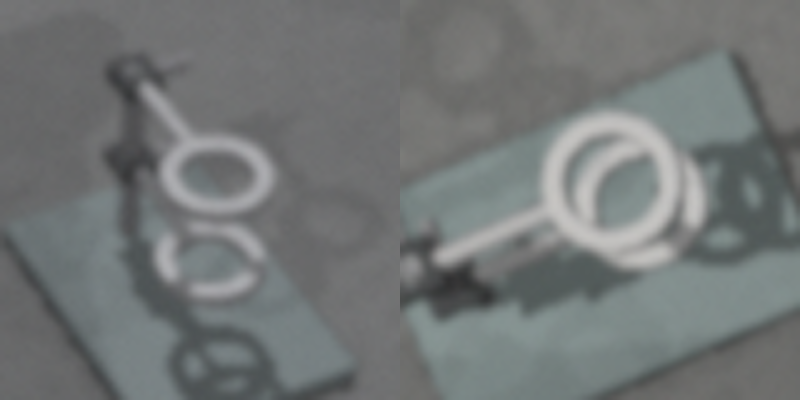

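The far/left column (side (262,235), top (327,186)) shows bare shaft under its collar and casts its collar shadow further off. The other collar sits nearly on the block. So the left one looks like the long column; I'll check this by height.

```bash
python3 - <<'E'
from h import *
A,B=cam('side'),cam('top')
f=lambda u,v,s,x0,y0:((u+.5)/s-.5+x0,(v+.5)/s-.5+y0)
s1=lambda u,v:f(u,v,4,225,215);t1=lambda u,v:f(u-400,v,4,295,135)
s2=lambda u,v:f(u,v,5,240,95);t2=lambda u,v:f(u-400,v,5,120,115)
for n,a,b in[('L top(.188/.198?)',s1(151,47),t1(531,203)),('L collar',s1(150,106),t1(520,206)),('S top',s1(196,259),t1(706,177)),('S collar',s1(195,308),t1(693,183)),('up',s2(218,174),t2(612,181)),('lo',s2(210,258),t2(640,200))]:
    p,r=tri((A,a),(B,b));print(n,p.round(4),np.round(r,4))
for n,a,b,z in [('up',s2(218,174),t2(612,181),.13),('lo',s2(210,258),t2(640,200),.07)]:print(n,onz(A,a,z).round(4),onz(B,b,z).round(4))
print(onz(A,s1(151,47),.173).round(4),onz(B,t1(531,203),.173).round(4))
s=get_state();print(cv2.Rodrigues(s['tool_rot'])[0].round(3),grip_point_offset)
E
```

```text
L top(.188/.198?) [ 0.5235 -0.1514  0.1719] [0.0011 0.0011]
L collar [ 0.5249 -0.1536  0.1222] [0.0003 0.0003]
S top [ 0.5421 -0.2493  0.1287] [0.0015 0.0015]
S collar [ 0.543  -0.2532  0.0861] [0.0018 0.0018]
up [0.5939 0.1887 0.1293] [0.0005 0.0005]
lo [0.5939 0.189  0.0688] [0.0002 0.0002]
up [0.5943 0.188  0.13  ] [0.5933 0.1885 0.13  ]
lo [0.5935 0.1877 0.07  ] [0.5939 0.1887 0.07  ]
[ 0.5245 -0.1521  0.173 ] [ 0.5224 -0.1512  0.173 ]
[[-0.     0.976  0.219]
 [ 0.001  0.219 -0.976]
 [-1.    -0.    -0.001]] 0.0187
```

Heights confirm it. The long column's neck top is at 0.172 (expected 0.173), at (0.524, -0.152), and the short one's is at 0.129. The rings are at (0.594, 0.1885), with tops at 0.129 and 0.069. I'll move above the long column.

Emit:
play_rows(targets=[{"claw": 0, "linear": [-1, 0.5, -0.4], "rotation": [0, 0, 0]}, {"claw": 0, "linear": [-1, 1, -0.81], "rotation": [0, 0, 0]}, {"claw": 0, "linear": [0, 1, -0.81], "rotation": [0, 0, 0]}, {"claw": 0, "linear": [0, 1, -0.81], "rotation": [0, 0, 0]}, {"claw": 0, "linear": [0, 1, -0.81], "rotation": [0, 0, 0]}, {"claw": 0, "linear": [0, 1, -0.81], "rotation": [0, 0, 0]}, {"claw": 0, "linear": [0, 1, -0.81], "rotation": [0, 0, 0]}, {"claw": 0, "linear": [0, 1, -0.81], "rotation": [0, 0, 0]}, {"claw": 0, "linear": [0, 1, -0.81], "rotation": [0, 0, 0]}], newtons=30)

```text
time: 0.9
position: [0.31, -0.4163, 0.248]
tool_rot: [1.06, 1.308, -1.06]
ft_force: [0.4, -0.0, 0.1]
grip_width: 1.001
```

Emit:
play_rows(targets=[{"claw": 0, "linear": [0, 1, -0.79], "rotation": [0, 0, 0]}, {"claw": 0, "linear": [0, 1, -0.79], "rotation": [0, 0, 0]}, {"claw": 0, "linear": [0, 1, -0.79], "rotation": [0, 0, 0]}, {"claw": 0, "linear": [0, 1, -0.79], "rotation": [0, 0, 0]}, {"claw": 0, "linear": [0, 1, -0.79], "rotation": [0, 0, 0]}, {"claw": 0, "linear": [0, 1, -0.79], "rotation": [0, 0, 0]}, {"claw": 0, "linear": [0, 1, -0.79], "rotation": [0, 0, 0]}, {"claw": 0, "linear": [0, 1, -0.79], "rotation": [0, 0, 0]}, {"claw": 0, "linear": [0, 1, -0.79], "rotation": [0, 0, 0]}, {"claw": 0, "linear": [0, 0.8, -0.6], "rotation": [0, 0, 0]}])

```text
time: 1.73
position: [0.518, -0.1619, 0.2465]
tool_rot: [1.058, 1.309, -1.061]
ft_force: [0.6, -0.2, 0.2]
grip_width: 1.0
```

```bash
cat > go.py <<'E'
import sys
from h import *
s=get_state();R=cv2.Rodrigues(s['tool_rot'])[0]
print(s['time'],s['position'].round(4),'tool x',R[:,0].round(3),'z',R[:,2].round(3),'F',s['ft_force'].round(1),s['grip_width'])
Rt=np.array([[0,.976,.219],[0,.219,-.976],[-1,0,0]])
print('rot err units',(cv2.Rodrigues(R.T@Rt)[0].ravel()/(np.pi/2)).round(3))
if len(sys.argv)>3:print('units',(R.T@(np.array(sys.argv[1:4],float)-s['position'])/.025).round(2))
E
python3 go.py .524 -.152 .25
python3 - <<'E'
from h import *
s=get_state();I=get_image('wrist');cv2.imwrite('pics/w1.png',I)
C=cam('wrist',s);print(proj(C,[.524,-.152,.173]),proj(C,[.524,-.152,.148]))
E
```

```text
1.7333 [ 0.518  -0.1619  0.2465] tool x [-0.009  0.005 -1.   ] z [ 0.202 -0.979 -0.006] F [ 0.6 -0.2  0.2] 0.9998740855733731
rot err units [-0.011 -0.004  0.005]
units [-0.14  0.31 -0.34]
[245.96340035 186.87964511] [246.77822496 180.75754823]
```

View pics/w1.png

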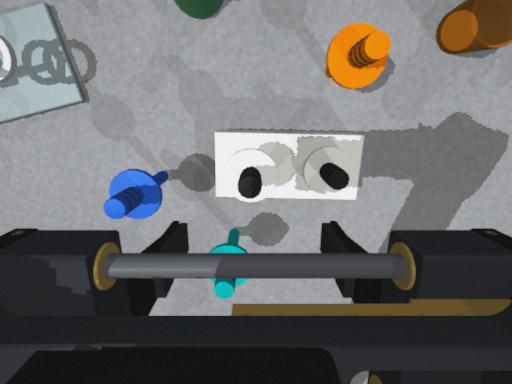

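The wrist view shows the black neck top at about (249,188) against a predicted (246,187), so it agrees within about 2.5 mm. I'll align and descend.

Emit:
play_rows(targets=[{"claw": 0, "linear": [0, 0.33, -0.3], "rotation": [-0.011, -0.004, 0.005]}, {"claw": 0, "linear": [0, 0, 0], "rotation": [0, 0, 0]}, {"claw": 0, "linear": [0.8, 0, 0], "rotation": [0, 0, 0]}, {"claw": 0, "linear": [1, 0, 0], "rotation": [0, 0, 0]}, {"claw": 0, "linear": [0.8, 0, 0], "rotation": [0, 0, 0]}, {"claw": 0, "linear": [0, 0, 0], "rotation": [0, 0, 0]}])

```text
time: 2.28
position: [0.5285, -0.1465, 0.1799]
tool_rot: [1.039, 1.307, -1.032]
ft_force: [-1.1, 0.7, -0.1]
grip_width: 1.001
```

```bash
python3 go.py .524 -.153 .130
python3 - <<'E'
from h import *
s=get_state();I=get_image('wrist');cv2.imwrite('pics/w2.png',I)
C=cam('wrist',s);print(proj(C,[.524,-.153,.173]))
E
```

```text
2.2833 [ 0.5285 -0.1465  0.1799] tool x [ 0.005  0.001 -1.   ] z [ 0.231 -0.973  0.   ] F [-1.1  0.7 -0.1] 1.0012039158041988
rot err units [ 0.008  0.    -0.004]
units [ 2.   -0.25  0.21]
[261.08504394 227.39615461]
```

View pics/w2.png

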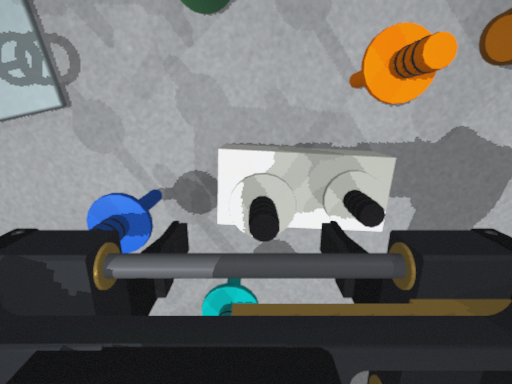

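The neck top is at about (264,228) against a predicted (261,227), so agreement is still good. Now a small shift, then down and close.

Emit:
play_rows(targets=[{"claw": 0, "linear": [0, -0.26, 0.25], "rotation": [0.008, 0, -0.004]}, {"claw": 0, "linear": [0, 0, 0], "rotation": [0, 0, 0]}, {"claw": 0, "linear": [0, 0, 0], "rotation": [0, 0, 0]}, {"claw": 0, "linear": [0.6, 0, 0], "rotation": [0, 0, 0]}, {"claw": 0, "linear": [0.7, 0, 0], "rotation": [0, 0, 0]}, {"claw": 0, "linear": [0.7, 0, 0], "rotation": [0, 0, 0]}, {"claw": 0, "linear": [0, 0, 0], "rotation": [0, 0, 0]}])

```text
time: 2.92
position: [0.5283, -0.1619, 0.1403]
tool_rot: [1.051, 1.284, -1.048]
ft_force: [-0.9, -0.2, -0.4]
grip_width: 1.003
```

```bash
python3 go.py .524 -.154 .130
```

```text
2.9167 [ 0.5283 -0.1619  0.1403] tool x [ 0.014 -0.009 -1.   ] z [ 0.209 -0.978  0.012] F [-0.9 -0.2 -0.4] 1.0033620744285556
rot err units [-0.006  0.008 -0.008]
units [ 0.4  -0.11 -0.35]
```

Emit:
play_rows(targets=[{"claw": 0, "linear": [0.2, -0.1, -0.3], "rotation": [-0.006, 0.008, -0.008]}, {"claw": 0, "linear": [0, 0, 0], "rotation": [0, 0, 0]}])

```text
time: 3.08
position: [0.5249, -0.1553, 0.1369]
tool_rot: [1.046, 1.305, -1.045]
ft_force: [-0.5, 0.3, -0.5]
grip_width: 1.001
```

```bash
python3 go.py .524 -.154 .130; python3 go.py
```

```text
3.0833 [ 0.5249 -0.1553  0.1369] tool x [ 0.  0. -1.] z [ 0.218 -0.976 -0.   ] F [-0.5  0.3 -0.5] 1.0014315934348998
rot err units [-0. -0. -0.]
units [ 0.28 -0.02 -0.06]
3.0833 [ 0.5249 -0.1553  0.1369] tool x [ 0.  0. -1.] z [ 0.218 -0.976 -0.   ] F [-0.5  0.3 -0.5] 1.0014315934348998
rot err units [-0. -0. -0.]
```

Emit:
play_rows(targets=[{"claw": 0, "linear": [0.24, -0.02, -0.06], "rotation": [0, 0, 0]}, {"claw": 1, "linear": [0, 0, 0], "rotation": [0, 0, 0]}, {"claw": 1, "linear": [0, 0, 0], "rotation": [0, 0, 0]}, {"claw": 1, "linear": [0, 0, 0], "rotation": [0, 0, 0]}, {"claw": 1, "linear": [0, 0, 0], "rotation": [0, 0, 0]}, {"claw": 1, "linear": [0, 0, 0], "rotation": [0, 0, 0]}, {"claw": 1, "linear": [0, 0, 0], "rotation": [0, 0, 0]}], newtons=30)

```text
time: 3.67
position: [0.5268, -0.1541, 0.1348]
tool_rot: [1.046, 1.299, -1.042]
ft_force: [-0.7, -0.0, -0.1]
grip_width: 0.633
```

```bash
python3 go.py .524 -.154 .32
```

```text
3.6667 [ 0.5268 -0.1541  0.1348] tool x [ 0.006 -0.002 -1.   ] z [ 0.219 -0.976  0.003] F [-0.7 -0.  -0.1] 0.6333929913430518
rot err units [ 0.     0.002 -0.004]
units [-7.41 -0.07 -0.  ]
```

Emit:
play_rows(targets=[{"claw": 1, "linear": [0.12, -0.07, 0], "rotation": [0, 0, 0]}, {"claw": 1, "linear": [0, 0, 0], "rotation": [0, 0, 0]}, {"claw": 1, "linear": [0, 0, 0], "rotation": [0, 0, 0]}, {"claw": 1, "linear": [0, 0, 0], "rotation": [0, 0, 0]}, {"claw": 1, "linear": [0, 0, 0], "rotation": [0, 0, 0]}, {"claw": 1, "linear": [0, 0, 0], "rotation": [0, 0, 0]}, {"claw": 1, "linear": [0, 0, 0], "rotation": [0, 0, 0]}, {"claw": 1, "linear": [0, 0, 0], "rotation": [0, 0, 0]}])

```text
time: 4.33
position: [0.5249, -0.1546, 0.1315]
tool_rot: [1.046, 1.299, -1.042]
ft_force: [-0.0, 0.2, -0.9]
grip_width: 0.266
```

```bash
python3 go.py .526 -.154 .33
```

```text
4.3333 [ 0.5249 -0.1546  0.1315] tool x [ 0.006 -0.002 -1.   ] z [ 0.219 -0.976  0.003] F [-0.   0.2 -0.9] 0.2661412579694732
rot err units [-0.     0.002 -0.004]
units [-7.94  0.1   0.01]
```

The opening is about 23 mm, which matches gripping the neck. I'll lift straight up.

Emit:
play_rows(targets=[{"claw": 1, "linear": [0, 0, 0], "rotation": [0, 0, 0]}, {"claw": 1, "linear": [-0.5, 0, 0], "rotation": [0, 0, 0]}, {"claw": 1, "linear": [-0.8, 0, 0], "rotation": [0, 0, 0]}, {"claw": 1, "linear": [-0.8, 0, 0], "rotation": [0, 0, 0]}], newtons=40)

```text
time: 4.67
position: [0.5205, -0.1535, 0.1811]
tool_rot: [1.045, 1.311, -1.046]
ft_force: [0.7, -0.5, -0.6]
grip_width: 0.264
```

```bash
python3 go.py .525 -.1545 .33
```

```text
4.6667 [ 0.5205 -0.1535  0.1811] tool x [-0.004  0.002 -1.   ] z [ 0.219 -0.976 -0.003] F [ 0.7 -0.5 -0.6] 0.26385476243374656
rot err units [ 0.    -0.002  0.002]
units [-5.96  0.14  0.06]
```

Emit:
play_rows(targets=[{"claw": 1, "linear": [-0.8, 0.1, 0], "rotation": [0, -0.002, 0.002]}, {"claw": 1, "linear": [-0.9, 0, 0], "rotation": [0, 0, 0]}, {"claw": 1, "linear": [-0.9, 0, 0], "rotation": [0, 0, 0]}, {"claw": 1, "linear": [-0.9, 0, 0], "rotation": [0, 0, 0]}, {"claw": 1, "linear": [-0.9, 0, 0], "rotation": [0, 0, 0]}, {"claw": 1, "linear": [-0.9, 0, 0], "rotation": [0, 0, 0]}, {"claw": 1, "linear": [0, 0, 0], "rotation": [0, 0, 0]}])

```text
time: 5.25
position: [0.5223, -0.1519, 0.3274]
tool_rot: [1.044, 1.303, -1.043]
ft_force: [0.8, -0.4, -0.6]
grip_width: 0.267
```

```bash
python3 go.py .594 .1885 .33; python3 -c "
from h import *
cv2.imwrite('pics/s3.png',get_image('side'))"
```

```text
5.25 [ 0.5223 -0.1519  0.3274] tool x [ 0.003 -0.001 -1.   ] z [ 0.221 -0.975  0.002] F [ 0.8 -0.4 -0.6] 0.267053456719855
rot err units [ 0.001  0.001 -0.002]
units [ -0.12   5.8  -12.65]
```

View pics/s3.png

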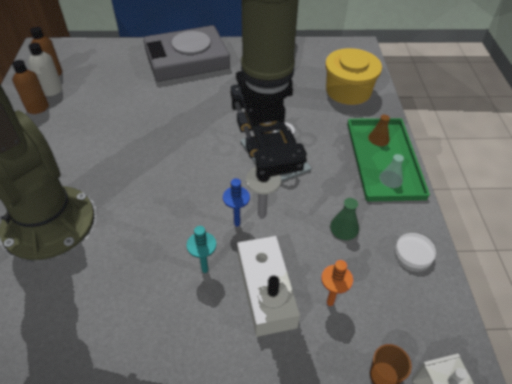

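The long column hangs in the gripper (collar at (264,183), shaft down to about (263,215)). Its well is empty at (262,257), and the short column is still at (273,287). Next, carry it to the rings.

Emit:
play_rows(targets=[{"claw": 1, "linear": [0, 0.23, -0.5], "rotation": [0, 0, 0]}, {"claw": 1, "linear": [0, 0.45, -0.97], "rotation": [0, 0, 0]}, {"claw": 1, "linear": [0, 0.45, -0.97], "rotation": [0, 0, 0]}, {"claw": 1, "linear": [0, 0.45, -0.97], "rotation": [0, 0, 0]}, {"claw": 1, "linear": [0, 0.45, -0.97], "rotation": [0, 0, 0]}, {"claw": 1, "linear": [0, 0.45, -0.97], "rotation": [0, 0, 0]}, {"claw": 1, "linear": [0, 0.45, -0.97], "rotation": [0, 0, 0]}, {"claw": 1, "linear": [0, 0.45, -0.97], "rotation": [0, 0, 0]}, {"claw": 1, "linear": [0, 0.45, -0.97], "rotation": [0, 0, 0]}, {"claw": 1, "linear": [0, 0.45, -0.97], "rotation": [0, 0, 0]}])

```text
time: 6.13
position: [0.5709, 0.0955, 0.3112]
tool_rot: [1.045, 1.312, -1.074]
ft_force: [0.6, 0.9, -1.2]
grip_width: 0.263
```

```bash
python3 go.py .594 .1885 .32
```

```text
6.1333 [0.5709 0.0955 0.3112] tool x [-0.021 -0.005 -1.   ] z [ 0.203 -0.979  0.001] F [ 0.6  0.9 -1.2] 0.2631824373359119
rot err units [-0.011  0.     0.013]
units [-0.39  1.65 -3.46]
```

Emit:
play_rows(targets=[{"claw": 1, "linear": [-0.2, 0.4, -0.9], "rotation": [-0.011, 0, 0.013]}, {"claw": 1, "linear": [-0.2, 0.4, -0.9], "rotation": [0, 0, 0]}, {"claw": 1, "linear": [0, 0.4, -0.9], "rotation": [0, 0, 0]}, {"claw": 1, "linear": [0, 0.4, -0.7], "rotation": [0, 0, 0]}, {"claw": 1, "linear": [0, 0, 0], "rotation": [0, 0, 0]}, {"claw": 1, "linear": [0, 0, 0], "rotation": [0, 0, 0]}])

```text
time: 6.63
position: [0.5862, 0.1989, 0.3109]
tool_rot: [1.028, 1.325, -1.044]
ft_force: [1.0, -0.5, -1.6]
grip_width: 0.264
```

```bash
python3 go.py .594 .1885 .30
```

```text
6.6333 [0.5862 0.1989 0.3109] tool x [-0.017  0.001 -1.   ] z [ 0.233 -0.972 -0.005] F [ 1.  -0.5 -1.6] 0.26375316787942166
rot err units [ 0.009 -0.003  0.01 ]
units [0.43 0.21 0.48]
```

Emit:
play_rows(targets=[{"claw": 1, "linear": [0.2, 0.21, 0.45], "rotation": [0.009, -0.003, 0.01]}, {"claw": 1, "linear": [0, 0, 0], "rotation": [0, 0, 0]}, {"claw": 1, "linear": [0, 0, 0], "rotation": [0, 0, 0]}])

```text
time: 6.88
position: [0.5921, 0.1878, 0.3027]
tool_rot: [1.04, 1.309, -1.049]
ft_force: [-0.6, 1.6, -1.5]
grip_width: 0.264
```

```bash
python3 go.py .594 .1885 .27
python3 - <<'E'
from h import *
s=get_state();p=s['position']
a=get_image('side');b=get_image('wrist');c=get_image('top')
A=cam('side');o=np.array([p[0],p[1]])
for n,z in(('collar',p[2]-.0085),('foot',p[2]-.1215)):print(n,proj(A,[*o,z]).round(1))
print('ring up',proj(A,[.594,.1885,.13]))
u=cv2.resize(a[70:195,215:340],(600,600),interpolation=2)
cv2.imwrite('pics/s4.png',u);cv2.imwrite('pics/w4.png',b);cv2.imwrite('pics/t4.png',c)
E
```

```text
6.8833 [0.5921 0.1878 0.3027] tool x [-0.005 -0.002 -1.   ] z [ 0.22  -0.976  0.001] F [-0.6  1.6 -1.5] 0.2639411861963489
rot err units [0.001 0.001 0.004]
units [ 1.31  0.09 -0.01]
collar [286.4  76.5]
foot [283.5 114.2]
ring up [283.07533373 129.27633609]
```

View pics/s4.png

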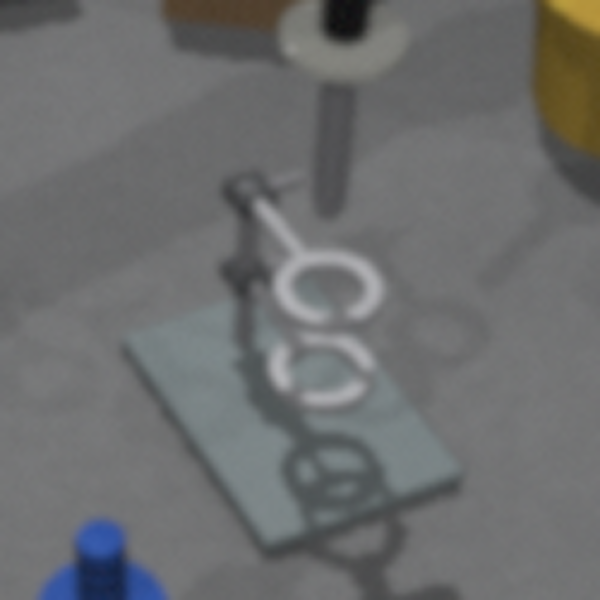

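The foot is seen at (283.5,114) against a predicted (283.5,114), and the collar at (286,78) against (286,76.5). The column is upright and over the ring at (283,129). I'll lower it in stages.

Emit:
play_rows(targets=[{"claw": 1, "linear": [0.6, 0.08, 0], "rotation": [0, 0, 0.004]}, {"claw": 1, "linear": [0.7, 0, 0], "rotation": [0, 0, 0]}, {"claw": 1, "linear": [0.6, 0, 0], "rotation": [0, 0, 0]}, {"claw": 1, "linear": [0, 0, 0], "rotation": [0, 0, 0]}])

```text
time: 7.37
position: [0.5954, 0.188, 0.2568]
tool_rot: [1.048, 1.301, -1.041]
ft_force: [-1.1, -1.8, -1.9]
grip_width: 0.267
```

```bash
python3 go.py .594 .1885 .24
```

```text
7.3667 [0.5954 0.188  0.2568] tool x [ 0.006  0.001 -1.   ] z [ 0.218 -0.976  0.001] F [-1.1 -1.8 -1.9] 0.2673418281384504
rot err units [-0.     0.001 -0.004]
units [ 0.67 -0.06 -0.03]
```

Emit:
play_rows(targets=[{"claw": 1, "linear": [0.5, -0.05, 0], "rotation": [0, 0, -0.004]}, {"claw": 1, "linear": [0.5, 0, 0], "rotation": [0, 0, 0]}, {"claw": 1, "linear": [0.5, 0, 0], "rotation": [0, 0, 0]}, {"claw": 1, "linear": [0, 0, 0], "rotation": [0, 0, 0]}])

```text
time: 7.7
position: [0.5948, 0.1878, 0.2183]
tool_rot: [1.046, 1.304, -1.045]
ft_force: [-0.6, -0.4, -2.0]
grip_width: 0.264
```

```bash
python3 go.py .594 .1885 .19
```

```text
7.7 [0.5948 0.1878 0.2183] tool x [ 0.002 -0.    -1.   ] z [ 0.218 -0.976  0.001] F [-0.6 -0.4 -2. ] 0.2638379302122853
rot err units [-0.001  0.    -0.001]
units [ 1.13 -0.03 -0.04]
```

Emit:
play_rows(targets=[{"claw": 1, "linear": [0.5, -0.03, -0.03], "rotation": [0, 0, 0]}, {"claw": 1, "linear": [0.5, 0, 0], "rotation": [0, 0, 0]}, {"claw": 1, "linear": [0.5, 0, 0], "rotation": [0, 0, 0]}, {"claw": 1, "linear": [0, 0, 0], "rotation": [0, 0, 0]}])

```text
time: 8.03
position: [0.594, 0.1886, 0.1771]
tool_rot: [1.047, 1.303, -1.045]
ft_force: [-0.8, 0.3, -2.8]
grip_width: 0.264
```

```bash
python3 go.py .594 .1885 .155;  python3 - <<'E'
from h import *
a=get_image('side');cv2.imwrite('pics/s5.png',cv2.resize(a[70:195,215:340],(600,600),interpolation=2))
E
```

```text
8.0333 [0.594  0.1886 0.1771] tool x [ 0.002 -0.    -1.   ] z [ 0.218 -0.976  0.   ] F [-0.8  0.3 -2.8] 0.26357790832505806
rot err units [-0.001  0.    -0.001]
units [ 0.89 -0.    0.  ]
```

View pics/s5.png

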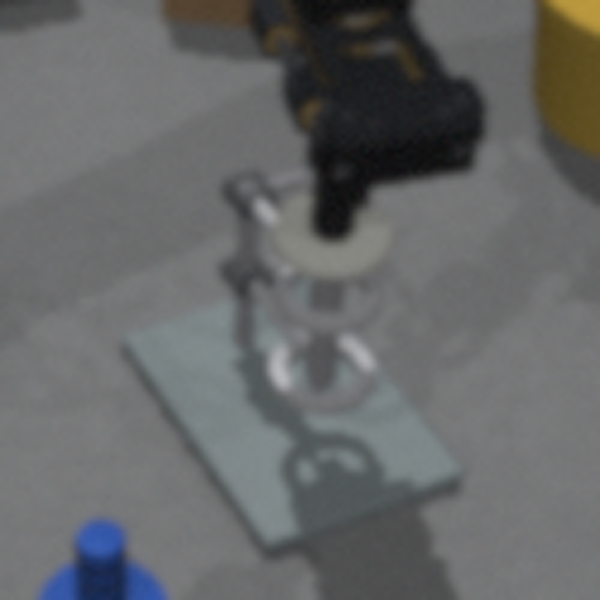

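The shaft shows through the upper ring (about (328,290)) and into the lower one (about (322,370)). I'll lower until the collar meets the ring.

Emit:
play_rows(targets=[{"claw": 1, "linear": [0.45, 0, 0], "rotation": [0, 0, 0]}, {"claw": 1, "linear": [0.4, 0, 0], "rotation": [0, 0, 0]}, {"claw": 1, "linear": [0.12, 0, 0], "rotation": [0, 0, 0]}, {"claw": 1, "linear": [0, 0, 0], "rotation": [0, 0, 0]}])

```text
time: 8.42
position: [0.5954, 0.1893, 0.1526]
tool_rot: [1.049, 1.302, -1.042]
ft_force: [0.3, -0.3, -1.6]
grip_width: 0.262
```

```bash
python3 go.py .594 .1885 .1465
```

```text
8.4167 [0.5954 0.1893 0.1526] tool x [ 0.005  0.001 -1.   ] z [ 0.218 -0.976 -0.   ] F [ 0.3 -0.3 -1.6] 0.26228947905506955
rot err units [-0.001 -0.    -0.003]
units [ 0.24 -0.06  0.02]
```

Emit:
play_rows(targets=[{"claw": 1, "linear": [0.12, -0.05, 0], "rotation": [0, 0, -0.003]}, {"claw": 1, "linear": [0.08, 0, 0], "rotation": [0, 0, 0]}, {"claw": 1, "linear": [0.05, 0, 0], "rotation": [0, 0, 0]}, {"claw": 1, "linear": [0, 0, 0], "rotation": [0, 0, 0]}])

```text
time: 8.75
position: [0.5945, 0.1893, 0.1468]
tool_rot: [1.047, 1.304, -1.045]
ft_force: [0.0, 0.2, -1.8]
grip_width: 0.262
```

```bash
python3 go.py .594 .1885 .1465
```

```text
8.75 [0.5945 0.1893 0.1468] tool x [ 0.001  0.    -1.   ] z [ 0.218 -0.976 -0.   ] F [ 0.   0.2 -1.8] 0.2616529287216594
rot err units [-0.001 -0.    -0.001]
units [ 0.01 -0.03  0.03]
```

No contact yet; the full weight of about 2 N is still on the gripper. I'll ease down further.

Emit:
play_rows(targets=[{"claw": 1, "linear": [0.06, 0, 0], "rotation": [0, 0, 0]}, {"claw": 1, "linear": [0, 0, 0], "rotation": [0, 0, 0]}])

```text
time: 8.92
position: [0.5948, 0.1895, 0.147]
tool_rot: [1.047, 1.303, -1.044]
ft_force: [-0.5, -0.1, -1.8]
grip_width: 0.264
```

Emit:
play_rows(targets=[{"claw": 1, "linear": [0.06, 0, 0], "rotation": [0, 0, 0]}, {"claw": 1, "linear": [0, 0, 0], "rotation": [0, 0, 0]}])

```text
time: 9.08
position: [0.5955, 0.1898, 0.1468]
tool_rot: [1.048, 1.302, -1.043]
ft_force: [-0.3, 0.1, -1.9]
grip_width: 0.264
```

Emit:
play_rows(targets=[{"claw": 1, "linear": [0.14, -0.05, 0], "rotation": [0, 0, 0]}, {"claw": 1, "linear": [0.06, 0, 0], "rotation": [0, 0, 0]}])

```text
time: 9.25
position: [0.5965, 0.1901, 0.1466]
tool_rot: [1.051, 1.297, -1.039]
ft_force: [-0.4, -0.4, -0.4]
grip_width: 0.262
```

```bash
python3 go.py .594 .1885 .1445;  python3 - <<'E'
from h import *
a=get_image('side');cv2.imwrite('pics/s6.png',cv2.resize(a[70:195,215:340],(600,600),interpolation=2))
E
```

```text
9.25 [0.5965 0.1901 0.1466] tool x [ 0.011  0.001 -1.   ] z [ 0.217 -0.976  0.002] F [-0.4 -0.4 -0.4] 0.2618663030919981
rot err units [-0.001  0.001 -0.007]
units [ 0.08 -0.11  0.04]
```

View pics/s6.png

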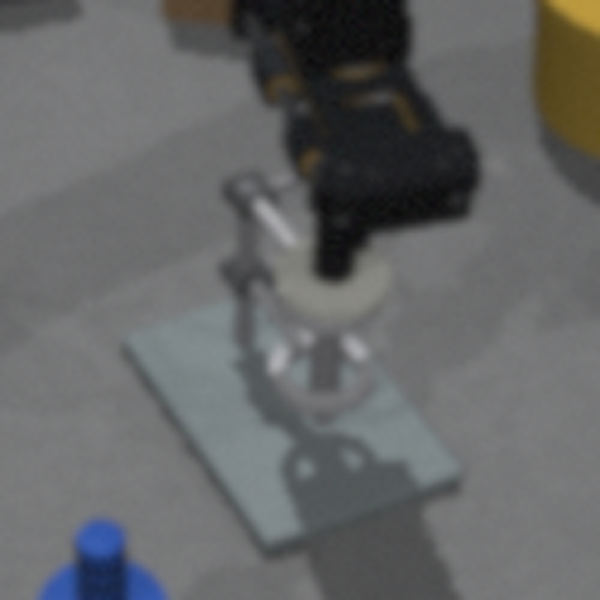

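The collar sits on the upper ring (about (333,290)), the height matches the expected rest height, and the force is off-loading. Opening now.

Emit:
play_rows(targets=[{"claw": 1, "linear": [0, -0.05, 0], "rotation": [0, 0, -0.005]}, {"claw": 0.6, "linear": [0, 0, 0], "rotation": [0, 0, 0]}, {"claw": 0.5, "linear": [0, 0, 0], "rotation": [0, 0, 0]}, {"claw": 0.3, "linear": [0, 0, 0], "rotation": [0, 0, 0]}, {"claw": 0, "linear": [0, 0, 0], "rotation": [0, 0, 0]}, {"claw": 0, "linear": [0, 0, 0], "rotation": [0, 0, 0]}, {"claw": 0, "linear": [0, 0, 0], "rotation": [0, 0, 0]}, {"claw": 0, "linear": [0, 0, 0], "rotation": [0, 0, 0]}])

```text
time: 9.97
position: [0.5956, 0.19, 0.1451]
tool_rot: [1.048, 1.303, -1.045]
ft_force: [-0.4, -0.4, -0.1]
grip_width: 0.706
```

```bash
python3 go.py .594 .1885 .1465
```

```text
9.9667 [0.5956 0.19   0.1451] tool x [ 0.003 -0.    -1.   ] z [ 0.217 -0.976  0.001] F [-0.4 -0.4 -0.1] 0.7060376354017766
rot err units [-0.001  0.    -0.002]
units [-0.06 -0.07  0.04]
```

Released; the opening is symmetric and clear. Retreating straight up.

Emit:
play_rows(targets=[{"claw": 0, "linear": [-0.4, 0, 0], "rotation": [0, 0, 0]}, {"claw": 0, "linear": [-0.8, 0, 0], "rotation": [0, 0, 0]}, {"claw": 0, "linear": [-1, 0, 0], "rotation": [0, 0, 0]}, {"claw": 0, "linear": [-1, 0, 0], "rotation": [0, 0, 0]}, {"claw": 0, "linear": [-1, 0, 0], "rotation": [0, 0, 0]}, {"claw": 0, "linear": [-1, 0, 0], "rotation": [0, 0, 0]}, {"claw": 0, "linear": [0, 0, 0], "rotation": [0, 0, 0]}, {"claw": 0, "linear": [0, 0, 0], "rotation": [0, 0, 0]}])

```text
time: 10.63
position: [0.5942, 0.19, 0.2845]
tool_rot: [1.047, 1.304, -1.044]
ft_force: [-0.2, 0.5, -0.8]
grip_width: 0.999
```

```bash
python3 go.py;  python3 - <<'E'
from h import *
a=get_image('side');A=cam('side')
print('expected neck top',proj(A,[.594,.1885,.188]),'collar',proj(A,[.594,.1885,.138]))
b=np.zeros((600,800,3),np.uint8);b[:,:600]=cv2.resize(a[70:195,215:340],(600,600),interpolation=2);b[:200,600:]=cv2.resize(a[225:325,225:325],(200,200))
cv2.imwrite('pics/s7.png',b)
E
```

```text
10.6333 [0.5942 0.19   0.2845] tool x [ 0.002  0.001 -1.   ] z [ 0.218 -0.976 -0.   ] F [-0.2  0.5 -0.8] 0.9985025771013146
rot err units [-0.001 -0.    -0.001]
expected neck top [284.43631826 111.87259079] collar [283.25710585 126.95190434]
```

View pics/s7.png

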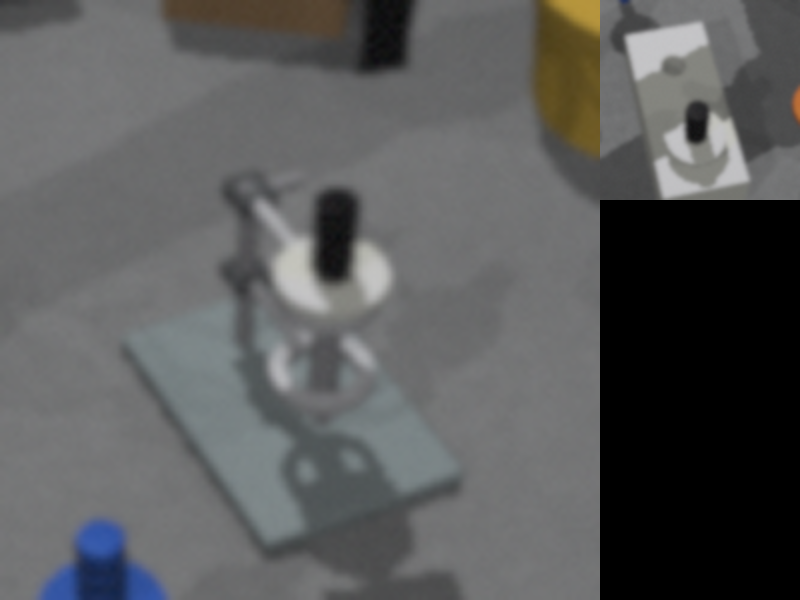

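The neck top is seen at (285,111) against an expected (284.4,111.9), and the collar at (284,127) against (283.3,127). The column is upright through both rings and the short column is in its well. Handing in.

```bash
python3 -c "
from bench import *
print(close_job())"
```

```text
the job is handed in; nothing more can be done
None
```

I took the long column out of the left well (the one towards +y), lowered it in the gripper through both rings until its collar met the upper ring, then let go and backed off straight up. The job was handed in at about 10.7 s of the 38 s allowed.

- **Long column:** in the last side picture its neck top and collar lie within about 1 px (about 2 mm) of where an upright column on the rings' axis should show. The shaft is visible through both rings.
- **Short column:** it looks undisturbed in its well in the same picture. I judged this by eye and did not measure it again.
- **Robot:** the gripper is open, with the fingertips about 95 mm above the neck top and touching nothing.
- **Disagreements:** the wrist view put the neck about 2 mm further towards -y than the fixed cameras did, so I corrected for that before gripping. The force reading did not rise sharply when the collar touched. I took the collar as seated from the height (fingertips at 0.1466 m, expected 0.1465 m) and from the load dropping from about 1.9 N to 0.4 N.

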